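# Put the fixings tray back in order

## Task

The three boxes of fixings are in each other's bays: put each box upright in the tray bay whose label has the colour of its lid, flat on the floor of the bay between the battens. The small empty carton blocks the spare bay: stand it upright inside the larger empty carton on the bench, so that the spare bay is free for the swap and stays empty at the end. Keep the full boxes upright all the time, for they spill, and leave the mortice lock where it lies.

Things in the scene. Friction and masses are not known exactly. Their poses are not given: they have to be found in the camera images.
- box_yellow: full, closed stock box of brass wood screws: a cardboard base 97 x 57 mm under a deep yellow lid 100 mm long (x) x 60 mm wide (y); 60 mm high in all, the lid its upper 30 mm; on the lid a white paper patch bearing a brass wood screw up to 9 mm thick. About 0.5 kg (0.35 to 0.65). Loose. Origin: centre of its underside; z up. Grip it across the 60 mm width on the lid.
- box_blue: full, closed stock box of steel bolts: a cardboard base 97 x 57 mm under a deep blue lid 100 mm long (x) x 60 mm wide (y); 60 mm high in all, the lid its upper 30 mm; on the lid a white paper patch bearing a steel bolt up to 9 mm thick. About 0.5 kg (0.35 to 0.65). Loose. Origin: centre of its underside; z up. Grip it across the 60 mm width on the lid.
- box_red: full, closed stock box of brass hinges: a cardboard base 97 x 57 mm under a deep red lid 100 mm long (x) x 60 mm wide (y); 60 mm high in all, the lid its upper 30 mm; on the lid a white paper patch bearing a small open brass hinge up to 9 mm thick. About 0.5 kg (0.35 to 0.65). Loose. Origin: centre of its underside; z up. Grip it across the 60 mm width on the lid.
- bay_yellow: stock-tray bay with a yellow label with a white patch and a brass wood screw, place of the yellow box. One of four, 100 mm apart along y in a low fixed tray. 124 mm long (x), 86 mm wide (y); battens round it 14 mm wide, tops 12 mm above the origin. Label 40 x 78 mm lies flat on the rail, 86 mm to +x. Origin: centre of the bay, 6 mm above the bench, under a 2 mm grey liner on which boxes stand.
- bay_blue: stock-tray bay with a blue label with a white patch and a steel bolt, place of the blue box. One of four, 100 mm apart along y in a low fixed tray. 124 mm long (x), 86 mm wide (y); battens round it 14 mm wide, tops 12 mm above the origin. Label 40 x 78 mm lies flat on the rail, 86 mm to +x. Origin: centre of the bay, 6 mm above the bench, under a 2 mm grey liner on which boxes stand.
- bay_red: stock-tray bay with a red label with a white patch and a small open brass hinge, place of the red box. One of four, 100 mm apart along y in a low fixed tray. 124 mm long (x), 86 mm wide (y); battens round it 14 mm wide, tops 12 mm above the origin. Label 40 x 78 mm lies flat on the rail, 86 mm to +x. Origin: centre of the bay, 6 mm above the bench, under a 2 mm grey liner on which boxes stand.
- bay_spare: stock-tray bay with a plain white label with nothing on it, the spare bay. One of four, 100 mm apart along y in a low fixed tray. 124 mm long (x), 86 mm wide (y); battens round it 14 mm wide, tops 12 mm above the origin. Label 40 x 78 mm lies flat on the rail, 86 mm to +x. Origin: centre of the bay, 6 mm above the bench, under a 2 mm grey liner on which boxes stand.
- carton_small: small empty open-topped cardboard carton, blue bands on its sides, 100 mm (x) x 60 mm (y) x 60 mm high, walls and bottom 3 mm, 50 g, stiff. At the start it stands in the spare bay. Loose. Origin: centre of its underside; z up.
- carton_large: larger, shallower empty open-topped cardboard carton, blue bands, 138 mm (x) x 100 mm (y) x 42 mm high, walls and bottom 4 mm (inside 130 x 92 mm), 140 g, stiff, standing loose on the bench to the left or right of the tray. Origin: centre of its underside; z up.
- lock_case: mortice lock lying flat on the bench at the other side of the tray from the large carton: steel case 80 x 95 x 14 mm, brass face plate 155 mm long (y) and 22 mm high at its -x side. 0.45 kg, loose, not part of the work. Origin: on the bench under the middle of the lock; z up.
Not all that is in view belongs to the job. Leave any turquoise look-alike of the box_yellow alone.

How it is judged:
By the outcome, as a careful person would: the job done as asked, in the order asked, and still so for the second after the job is handed in, with the robot touching nothing.
It also fails if it takes over 136 s, if anything falls off the work surface, if the arm or the gripper's body presses on something with over 40 N, if the wrist force passes 120 N, or if a joint passes its speed limit or range.

## Robot

A 7-joint arm with a two-finger parallel gripper is mounted at the origin on the work surface. World frame = base frame: x ahead of the robot, y to its left, z up, the work surface at z = 0. Lengths are in mm, angles in rad, forces in N, time in s.
With the tool pointing down it reaches from about 400 to 875 mm from the base axis. Payload 4.4 kg.
Tool frame: the origin (TCP) lies midway between the tips of the shut fingers; the grasp point (between the pads) lies 19 mm behind it; z points along the fingers, y is the line along which they close (so a half turn about z gives the same grasp; the last joint's range is limited). The gripper opens to 85 mm and grips with 20 to 120 N. Pads are 22 mm wide; open, the fingers measure 114 mm over their backs; the gripper's body (76 mm by 85 mm) begins 54 mm behind the grasp point. The pads swing forward as they close: fully open they stand 13 mm farther back than shut.
Start: joints at [-1.282, 0.628, 0.038, 1.517, -0.027, 0.996, -0.02], TCP at [225.789, 609.538, 231.313] pointing down, gripper open.
Joint ranges: [-3.06, 3.06], [-0.37, 2.12], [-1.25, 1.32], [0.18, 2.47], [-1.1, 4.24], [0.23, 1.98], [-2.94, 2.94]. Speed limits (rad/s): [2.57, 2.57, 3.14, 3.14, 3.14, 3.14, 3.14].

## Interface

Orientations are given as [roll, pitch, yaw] about the fixed x, y, z axes, in that order (R = Rz(yaw) Ry(pitch) Rx(roll)).
In Python, from cell import read_state, get_image, finish_job gives the robot as it stands.
- The arm moves only by the tool send_rows, never from a script. Its argument "series" is a list of rows, each an object of numbers: "ax", "ay", "az": the turn, a rotation vector about the tool's x, y, z in rad; "dx", "dy", "dz": the shift along the tool's x, y, z in cm; "hand": the closure, from 0 (fully open) to 1 (shut). In form: [{"ax": .., "ay": .., "az": .., "dx": .., "dy": .., "dz": .., "hand": ..}, ...]. A call has 1 to 10 rows; each row is the pose to reach, as a shift and turn from the pose commanded when the call began, along the tool's axes at that moment; what a row does not reach only later rows make up. A row lasts 1/10 s, in which the tool goes at most 50 mm and 8.59 degrees, less where a joint would pass 70% of its speed; a pose out of reach is approached as far as the arm can. A call with a gripper value outside its range is refused whole. The fingers move at their own pace and stop on an object; the grip force is fixed at half the most. Time passes only in rows, so rows that repeat a pose let the fingers close. It gives the time, the measured TCP pose, the force, the opening and the grip force at its end, in the units of the state.
- read_state(): the state, without advancing time (a new reading comes with each control period).
- get_image(name): name is "scene" or "top"; returns a dict with "pixels" (384x512x3 uint8, red, green, blue), "mtx" (3x3 intrinsics, pixels), "k1" (the pictures are not rectified: a ray, as slopes to the right and down, at radius r is drawn at 1 + k1 r^2 times it, then the intrinsics apply), "R" (3x3) and "t" (3): a world point X has camera coordinates R X + t. Camera axes: x right, y down, z forward; pixel columns grow to the right and rows downward; lengths in mm; the calibration is good to about 2 mm. A picture is of the moment at which its call begins. There is no depth.
- finish_job(): hands the job in; it is judged then, once.
The state is a dict: "clock": time; "qpos": joint angles; "qd": joint speeds; "tau": joint torques, N m; "eef_pos": TCP position; "tool_rot": TCP orientation; "force": force on the tool from outside, world axes, zero at the start; "torque": the same for the moment, N m; "width": finger opening in mm; "gripper_force": force on a finger pad.
Only numpy, scipy, OpenCV 4.12 (cv2) and the standard library are available. Lean on these libraries where they do the work, as an engineer would, in place of code of your own. Each camera call takes 0.05 s, during which the arm holds its last target. There are 200 camera calls.

## Working session

There is one attempt and no reset: what is moved stays moved. The work goes in short steps, Python scripts to look and compute and a tool call to move; the robot and the scene stay as the last step left them, time stands still between calls to the robot, and variables do not carry over. Pictures are saved under pics/ and viewed, at most 14 in all, crops included, and the job is handed in when it is done.

Besides the shell and the picture viewer there is one more tool, called after "Request:" as name(argument=value, ...), one argument or row to a line, values as JSON. send_rows: Moves the arm, as the interface text tells. Its arguments: {"type":"object","properties":{"series":{"type":"array","items":{"type":"object","properties":{"ax":{"type":"number"},"ay":{"type":"number"},"az":{"type":"number"},"dx":{"type":"number"},"dy":{"type":"number"},"dz":{"type":"number"},"hand":{"type":"number"}}}}},"required":["series"]}

```bash
ls; mkdir -p pics; python3 - <<'E'
from cell import *
import cv2,pickle
s=read_state();print({k:s[k] for k in('clock','eef_pos','tool_rot','width','force')})
for n in('scene','top'):
    d=get_image(n);cv2.imwrite(f'pics/{n}0.png',d['pixels'][:,:,::-1]);pickle.dump(d,open(f'{n}0.pkl','wb'))
    print(n,d['mtx'],d['k1'],d['R'],d['t'])
E
```

```text
pics
{'clock': 0.0, 'eef_pos': array([225.54558201, 608.9549847 , 230.39527325]), 'tool_rot': array([-3.13972269e+00, -1.71249749e-05,  2.78680146e+00]), 'width': 85.01878531224601, 'force': array([-0.0332498 ,  0.0169086 ,  0.86827124])}
scene [[373.29570449   0.         255.27938698]
 [  0.         373.29570449 191.27390789]
 [  0.           0.           1.        ]] -0.08124999737762346 [[-0.16353379  0.98652908 -0.00413258]
 [ 0.57489492  0.09189263 -0.81305078]
 [-0.80171848 -0.13533708 -0.58217811]] [  64.58353231 -257.20665628 1271.12216096]
top [[349.51312218   0.         263.23575808]
 [  0.         349.51312218 189.48299938]
 [  0.           0.           1.        ]] -0.09038478265586529 [[ 0.11593154 -0.99325326  0.00280046]
 [-0.96996061 -0.11381901 -0.21499222]
 [ 0.21386047  0.02220804 -0.97661175]] [-36.96937911 525.29730042 672.61245839]
```

View pics/scene0.png

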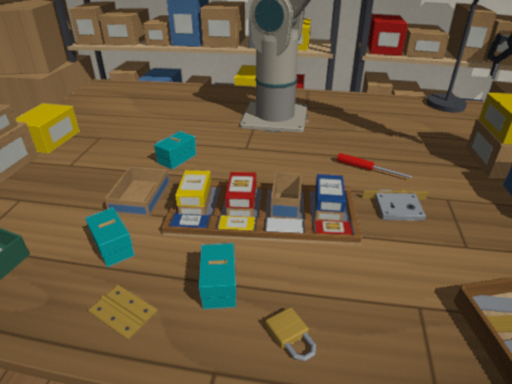

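View pics/top0.png

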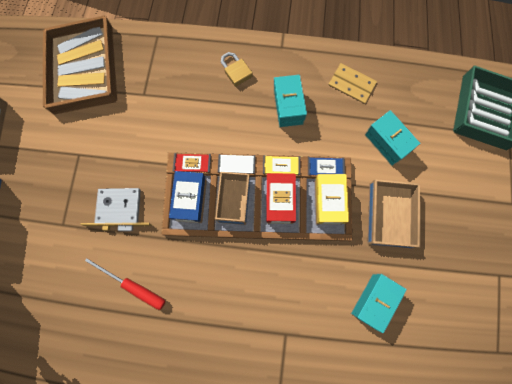

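The top view shows the tray at about (260,195). From left to right its bays are red (holding the blue box), spare (small carton), yellow (red box) and blue (yellow box). The large carton is at (395,215), the lock at (118,208), and the turquoise decoys lie outside the tray. I'll view enlarged crops to set the masks.

```bash
cat > h.py <<'E'
import numpy as np,cv2,pickle
def rays(d,px):
    px=np.asarray(px,float).reshape(-1,2);K=d['mtx']
    q=(px-[K[0,2],K[1,2]])/[K[0,0],K[1,1]]; s=q.copy()
    for _ in range(20): s=q/(1+d['k1']*(s**2).sum(1,keepdims=True))
    R=np.array(d['R']);C=-R.T@np.array(d['t'])
    return C,np.c_[s,np.ones(len(s))]@R
def plane(d,px,z):
    C,r=rays(d,px);return C+r*((z-C[2])/r[:,2])[:,None]
def proj(d,X):
    c=np.atleast_2d(X)@np.array(d['R']).T+np.array(d['t']);s=c[:,:2]/c[:,2:]
    s=s*(1+d['k1']*(s**2).sum(1,keepdims=True));K=d['mtx']
    return s*[K[0,0],K[1,1]]+[K[0,2],K[1,2]]
def tri(d1,p1,d2,p2):
    C1,a=rays(d1,p1);C2,b=rays(d2,p2);out=[]
    for u,v in zip(a,b):
        k=np.linalg.lstsq(np.c_[u,-v],C2-C1,rcond=None)[0];out.append(((C1+k[0]*u)+(C2+k[1]*v))/2)
    return np.array(out)
E
python3 - <<'E'
from h import *
for n,(x,y,w,h) in(('top',(155,140,280,120)),('scene',(100,155,270,90))):
    i=cv2.imread(f'pics/{n}0.png')[y:y+h,x:x+w]
    f=800/w;i=cv2.resize(i,None,fx=f,fy=f,interpolation=cv2.INTER_CUBIC);cv2.imwrite(f'pics/{n}0c.png',i)
for n in('top','scene'):
    d=pickle.load(open(n+'0.pkl','rb'));print(n,'C',-d['R'].T@d['t'])
    hsv=cv2.cvtColor(d['pixels'],cv2.COLOR_RGB2HSV)
    H,S,V=cv2.split(hsv)
    M={'white':(S<60)&(V>170),'yel':(H>22)&(H<33)&(S>190)&(V>150),'red':((H<6)|(H>172))&(S>150)&(V>80),'blu':(H>100)&(H<125)&(S>110)}
    for c,m in M.items():
        for k in cv2.findContours(m.astype('uint8'),cv2.RETR_EXTERNAL,cv2.CHAIN_APPROX_NONE)[0]:
            r=cv2.minAreaRect(k);b=cv2.boundingRect(k)
            inn=(160<r[0][0]<430 and 140<r[0][1]<260) if n=='top' else (100<r[0][0]<360 and 160<r[0][1]<245)
            if cv2.contourArea(k)>40 and inn: print(n,c,np.round(r[0],1),np.round(r[1],1),round(r[2],1),cv2.contourArea(k))
E
```

```text
top C [369.95838913   8.13145555 769.91959174]
top white [333. 197.] [26. 22.] 90.0 551.5
top white [281. 196.] [26. 22.] 90.0 559.0
top white [185.5 194.8] [22.6 27.7] 7.1 563.5
top white [326. 166.] [12. 18.] 90.0 216.0
top white [281.5 164.5] [17. 13.] 0.0 196.0
top white [191. 162.] [12. 18.] 90.0 203.0
top white [236.  163.5] [17. 34.] 90.0 533.5
top red [280.5 197.5] [47. 29.] 90.0 1294.0
top red [191.5 162.5] [17. 33.] 90.0 510.0
top blu [186.6 195.5] [30.8 48.1] 6.2 1365.5
top blu [338.  165.5] [13.  8.] 90.0 78.5
top blu [320.5 166. ] [16. 21.] 90.0 96.5
scene C [1177.51052203  131.95182249  531.16431715]
scene white [284. 225.] [12. 34.] 90.0 353.0
scene white [236.5 222. ] [ 8. 19.] 90.0 141.5
scene white [330. 190.] [ 4. 18.] 90.0 40.5
scene white [192.5 181.5] [13. 23.] 90.0 210.5
scene yel [236.5 222.7] [34.9 12.6] 2.4 139.5
scene yel [191.8 187.7] [28.8 39.4] 11.3 714.0
scene red [333. 227.] [12. 36.] 90.0 135.0
scene red [240.  189.5] [35. 30.] 90.0 742.0
scene red [355.1 161.1] [36.7  8.6] 14.9 265.0
scene blu [199.3 223.8] [10. 23.] 56.3 59.5
scene blu [177.5 219. ] [13. 12.] 0.0 68.5
scene blu [284.4 210.8] [22.8  8.7] 4.8 168.0
scene blu [127.  208.7] [34.5  4.8] 5.2 115.5
scene blu [158.1 193.5] [ 2.7 34.8] 31.0 62.0
scene blu [330.5 193. ] [36. 29.] 90.0 740.0
```

View pics/top0c.png

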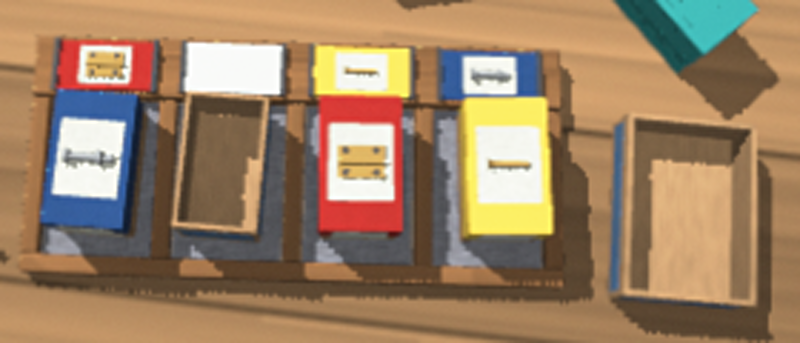

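View pics/scene0c.png

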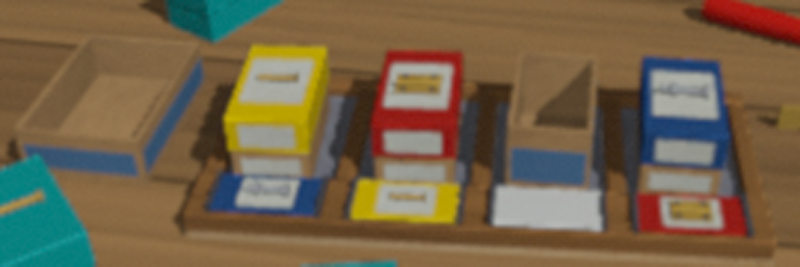

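The crops show the lid, carton and label corners clearly. The large carton's rim corners in the top crop are at about (628,116), (757,128), (752,302) and (617,297). I'll turn these into world points.

```bash
python3 - <<'E'
from h import *
np.set_printoptions(precision=1,suppress=True)
d=pickle.load(open('top0.pkl','rb'));s=pickle.load(open('scene0.pkl','rb'))
f=lambda c:(np.array(c)+.5)/(800/280)-.5+[155,140]
g=lambda c:(np.array(c)+.5)/(800/270)-.5+[100,155]
Q={'blue':([(56,92),(141,95),(126,230),(42,227)],68),'cart':([(190,95),(271,96),(258,236),(174,230)],68),
'red':([(320,97),(403,97),(403,233),(319,233)],68),'yellow':([(461,98),(547,97),(553,236),(468,236)],68),
'large':([(628,116),(757,128),(752,302),(614,297)],42)}
S={'blue':[(722,58),(642,58),(642,136),(725,138)][0:0],}
for k,(c,z) in Q.items():
    P=plane(d,f(c),z)[:,:2];ctr=P.mean(0)
    l=(P[0]+P[1]-P[2]-P[3])/2;w=(P[0]+P[3]-P[1]-P[2])/2
    print(k,ctr,'len',np.hypot(*l),'wid',np.hypot(*w),'yaw',np.degrees([np.arctan2(l[1],l[0]),np.arctan2(-w[0],w[1])]))
print('patch',plane(d,[(333,197),(281,196),(185.5,194.8)],68)[:,:2])
L={'red':[(60,40),(157,40)],'spare':[(186,42),(284,44)],'yellow':[(315,44),(411,46)],'blue':[(438,49),(541,51)]}
lab=plane(d,[(191,162.5),(236,163.5),(281.5,164.5),(326,166)],18)[:,:2];print('labels@18',lab,np.diff(lab,axis=0))
for k,c in L.items():
    P=plane(d,f(c),18)[:,:2];print(k,P.mean(0),np.hypot(*(P[0]-P[1])))
print('spare label tri',tri(d,[(236,163.5),(281.5,164.5)],s,[(284,225),(236.5,222)]))
# tray outer bottom corners of crop
print('tray',plane(d,f([(20,254),(562,267),(36,38),(558,52)]),18)[:,:2])
print('scene lids',plane(s,g([(683,96),(416,84),(275,82)]),68)[:,:2])
print('scene labels', plane(s,g([(691,213),(549,208),(405,200),(265,193)]),18)[:,:2])
E
```

```text
blue [492.3 179.1] len 99.32030733839912 wid 61.49168170881721 yaw [3.2 4.7]
cart [501.1  84.2] len 100.86849056866457 wid 59.31644452421773 yaw [1.8 4.3]
red [512.1 -14.1] len 99.37291529491085 wid 59.90338187178161 yaw [5.8 6.7]
yellow [ 523.1 -118.7] len 101.49823401342404 wid 62.011319186994356 yaw [6.9 7. ]
large [ 511.5 -261.8] len 135.03088583099915 wid 102.27412403849554 yaw [-0.8  2.7]
patch [[ 524.7 -120.2]
 [ 514.3  -13.6]
 [ 493.9  181.6]]
labels@18 [[ 577.4  193.8]
 [ 586.7   92.8]
 [ 596.3   -8.8]
 [ 604.6 -108.4]] [[   9.3 -101.1]
 [   9.6 -101.5]
 [   8.3  -99.7]]
red [598.4 193.6] 77.40155594084766
spare [607.4  93.5] 77.47341870866083
yellow [617.6  -7.1] 75.79896641841691
blue [ 625.4 -107. ] 81.91463411086538
spare label tri [[585.6  92.3  21.8]
 [594.3  -7.7  23.9]]
tray [[ 422.8  233.8]
 [ 460.9 -175.1]
 [ 593.5  251.5]
 [ 630.3 -161.3]]
scene lids [[ 498.6  182.2]
 [ 514.2  -13.9]
 [ 528.1 -118.5]]
scene labels [[ 570.2  193.6]
 [ 580.5   94. ]
 [ 588.1   -8.5]
 [ 596.8 -110.1]]
```

```bash
cat > go.py <<'E'
import sys,numpy as np
from cell import read_state
# usage: go.py x y z [yaw]  -> shift in cm along present tool axes (from measured pose)
s=read_state();p=s['eef_pos'];r=s['tool_rot'];t=np.array([float(v) for v in sys.argv[1:4]])
c,n=np.cos(r[2]),np.sin(r[2]);d=(t-p)/10
print('clock',round(s['clock'],2),'pos',p.round(1),'rot',r.round(3),'w',round(s['width'],1),'F',s['force'].round(1),'grip',round(s['gripper_force'],1))
print('dx %.2f dy %.2f dz %.2f'%(c*d[0]+n*d[1],n*d[0]-c*d[1],-d[2]), 'az %.3f'%((r[2]-float(sys.argv[4])+np.pi)%(2*np.pi)-np.pi) if len(sys.argv)>4 else '')
E
python3 go.py 501 84 150 3.23
python3 - <<'E'
from h import *
np.set_printoptions(precision=1,suppress=True)
s=pickle.load(open('scene0.pkl','rb'))
g=lambda c:(np.array(c)+.5)/(800/270)-.5+[100,155]
print(plane(s,g([(82,38),(203,60),(137,155),(20,143)]),42)[:,:2], plane(s,g([(92,38),(203,42),(137,152),(20,143)]),42)[:,:2].mean(0))
E
```

```text
clock 0.1 pos [225.6 609.  230.5] rot [-3.14   0.     2.787] w 85.6 F [ 0.7 -0.2 -0.3] grip 0.0
dx -44.06 dy -39.66 dz 8.05 az -0.443
[[ 453.5 -315. ]
 [ 470.2 -200.4]
 [ 598.  -203.9]
 [ 598.6 -296.6]] [ 522.3 -254.6]
```

Request:
send_rows(
  series=[
    {"dx": -2, "dy": -2, "dz": 0, "az": -0.05, "hand": 0},
    {"dx": -6, "dy": -5.5, "dz": 0, "az": -0.1, "hand": 0},
    {"dx": -10, "dy": -9, "dz": 0, "az": -0.2, "hand": 0},
    {"dx": -14, "dy": -12.6, "dz": 0, "az": -0.3, "hand": 0},
    {"dx": -18, "dy": -16.2, "dz": 0, "az": -0.4, "hand": 0},
    {"dx": -22, "dy": -19.8, "dz": 0, "az": -0.443, "hand": 0},
    {"dx": -26, "dy": -23.4, "dz": 1, "az": -0.443, "hand": 0},
    {"dx": -30, "dy": -27, "dz": 2, "az": -0.443, "hand": 0},
    {"dx": -34, "dy": -30.6, "dz": 3, "az": -0.443, "hand": 0},
    {"dx": -38, "dy": -34.2, "dz": 4, "az": -0.443, "hand": 0},
  ],
)

```text
invalid input at $.series[0]: expected keys ax, ay, az, dx, dy, dz, hand
```

```bash
python3 go.py 501 84 130 3.23; python3 - <<'E'
from h import *
for n,(x,y,w,h),o in(('top',(350,165,90,100),'a'),('scene',(95,155,90,70),'a')):
    i=cv2.imread(f'pics/{n}0.png')[y:y+h,x:x+w]
    cv2.imwrite(f'pics/L{n}.png',cv2.resize(i,None,fx=6,fy=6,interpolation=cv2.INTER_CUBIC)[:600])
a=cv2.imread('pics/Ltop.png');b=cv2.imread('pics/Lscene.png')
c=np.zeros((600,1080,3),'uint8');c[:a.shape[0],:540]=a;c[:b.shape[0],540:]=b
cv2.imwrite('pics/L.png',cv2.resize(c,(800,444)))
E
```

```text
clock 0.1 pos [225.6 609.  230.5] rot [-3.14   0.     2.787] w 85.6 F [ 0.7 -0.2 -0.3] grip 0.0
dx -44.06 dy -39.66 dz 10.05 az -0.443
```

View pics/L.png

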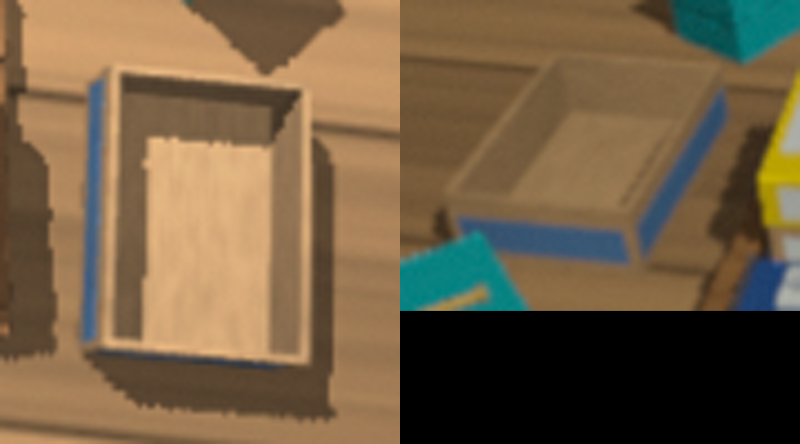

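The left half shows the large carton's rim corners in the top view at (108,67), (310,90), (307,362) and (103,347). The right half shows the same rim in the scene view at (557,53), (724,70), (632,215) and (448,195).

Request:
send_rows(
  series=[
    {"ax": 0, "ay": 0, "dx": -2, "dy": -2, "dz": 0, "az": -0.05, "hand": 0},
    {"ax": 0, "ay": 0, "dx": -6, "dy": -5.5, "dz": 0, "az": -0.1, "hand": 0},
    {"ax": 0, "ay": 0, "dx": -10, "dy": -9, "dz": 0, "az": -0.2, "hand": 0},
    {"ax": 0, "ay": 0, "dx": -14, "dy": -12.6, "dz": 0, "az": -0.3, "hand": 0},
    {"ax": 0, "ay": 0, "dx": -18, "dy": -16.2, "dz": 0, "az": -0.4, "hand": 0},
    {"ax": 0, "ay": 0, "dx": -22, "dy": -19.8, "dz": 0, "az": -0.443, "hand": 0},
    {"ax": 0, "ay": 0, "dx": -26, "dy": -23.4, "dz": 1, "az": -0.443, "hand": 0},
    {"ax": 0, "ay": 0, "dx": -30, "dy": -27, "dz": 2, "az": -0.443, "hand": 0},
    {"ax": 0, "ay": 0, "dx": -34, "dy": -30.6, "dz": 3, "az": -0.443, "hand": 0},
    {"ax": 0, "ay": 0, "dx": -38, "dy": -34.2, "dz": 4, "az": -0.443, "hand": 0},
  ],
)

```text
clock: 1.1
eef_pos: [447.2, 186.7, 197.6]
tool_rot: [3.142, 0.0, -3.053]
force: [0.5, 0.6, -0.5]
width: 85.4
gripper_force: 0.0
```

```bash
python3 go.py 501 84 130 3.23; python3 - <<'E'
from h import *
np.set_printoptions(precision=1,suppress=True)
d=pickle.load(open('top0.pkl','rb'));s=pickle.load(open('scene0.pkl','rb'))
k=800/1080*6
t=(np.array([(108,67),(310,90),(307,362),(103,347)])+.5)/k-.5+[350,165]
c=(np.array([(724,70),(557,53),(448,195),(632,215)])-[400,0]+.5)/k-.5+[95,155]
A=plane(d,t,42);B=plane(s,c,42);print(A[:,:2],A.mean(0),B[:,:2],B.mean(0));T=tri(d,t,s,c);print(T,T.mean(0))
for P in(A,B,T):
    l=(P[0]+P[1]-P[2]-P[3])/2;w=(P[0]+P[3]-P[1]-P[2])/2;print(np.hypot(*l[:2]),np.hypot(*w[:2]),np.degrees([np.arctan2(l[1],l[0]),np.arctan2(-w[0],w[1])]))
E
```

```text
clock 1.1 pos [447.2 186.7 197.6] rot [ 3.142  0.    -3.053] w 85.4 F [ 0.5  0.6 -0.5] grip 0.0
dx -4.45 dy -10.70 dz 6.76 az -0.000
[[ 578.9 -211.1]
 [ 579.3 -312.6]
 [ 446.4 -314.4]
 [ 443.  -215.7]] [ 511.9 -263.4   42. ] [[ 450.8 -209.3]
 [ 448.2 -310.4]
 [ 583.8 -306.8]
 [ 584.3 -207.6]] [ 516.8 -258.5   42. ]
[[ 554.  -175.1  114.2]
 [ 552.3 -263.   116.5]
 [ 462.9 -377.7  -60.4]
 [ 458.2 -263.5  -63.3]] [ 506.9 -269.8   26.7]
134.45661251321238 100.10395446365494 [1.4 1.1]
134.54613225259808 100.15652917521571 [-178.9   -0.9]
137.38370227677038 101.07825679209529 [47.6  0.9]
```

Request:
send_rows(
  series=[
    {"ax": 0, "ay": 0, "az": 0, "dx": 0, "dy": 0, "dz": 0, "hand": 0},
    {"ax": 0, "ay": 0, "az": 0, "dx": 0, "dy": 0, "dz": 0, "hand": 0},
    {"ax": 0, "ay": 0, "az": 0, "dx": 0, "dy": 0, "dz": 0, "hand": 0},
  ],
)

```text
clock: 1.4
eef_pos: [446.1, 189.9, 197.9]
tool_rot: [3.141, -0.0, -3.052]
force: [0.4, -0.1, 0.2]
width: 85.4
gripper_force: 0.0
```

```bash
python3 go.py 501 84 130 3.23
```

```text
clock 1.4 pos [446.1 189.9 197.9] rot [ 3.141 -0.    -3.052] w 85.4 F [ 0.4 -0.1  0.2] grip 0.0
dx -4.52 dy -11.04 dz 6.79 az 0.001
```

Request:
send_rows(
  series=[
    {"ax": 0, "ay": 0, "az": 0, "dx": -1.5, "dy": -3.7, "dz": 2, "hand": 0},
    {"ax": 0, "ay": 0, "az": 0, "dx": -3, "dy": -7.4, "dz": 4, "hand": 0},
    {"ax": 0, "ay": 0, "az": 0, "dx": -4, "dy": -10, "dz": 5, "hand": 0},
    {"ax": 0, "ay": 0, "az": 0, "dx": -4.5, "dy": -11, "dz": 6, "hand": 0},
    {"ax": 0, "ay": 0, "az": 0, "dx": -4.5, "dy": -11, "dz": 8, "hand": 0},
    {"ax": 0, "ay": 0, "az": 0, "dx": -4.5, "dy": -11, "dz": 8, "hand": 0},
  ],
)

```text
clock: 2.0
eef_pos: [499.3, 84.8, 116.2]
tool_rot: [3.141, -0.004, -3.051]
force: [-0.9, 0.3, 0.2]
width: 85.7
gripper_force: 0.0
```

```bash
python3 go.py 501 84 50 3.23; python3 - <<'E'
from cell import *
import cv2,numpy as np
a=cv2.resize(get_image('top')['pixels'][120:260,150:350],(800,560));
b=get_image('scene')['pixels'][100:250,150:370]
cv2.imwrite('pics/s1.png',a[:,:,::-1]);cv2.imwrite('pics/s1b.png',cv2.resize(b,(800,545))[:,:,::-1])
E
```

```text
clock 2.0 pos [499.3  84.8 116.2] rot [ 3.141 -0.004 -3.051] w 85.7 F [-0.9  0.3  0.2] grip 0.0
dx -0.16 dy -0.09 dz 6.62 az 0.002
```

View pics/s1b.png

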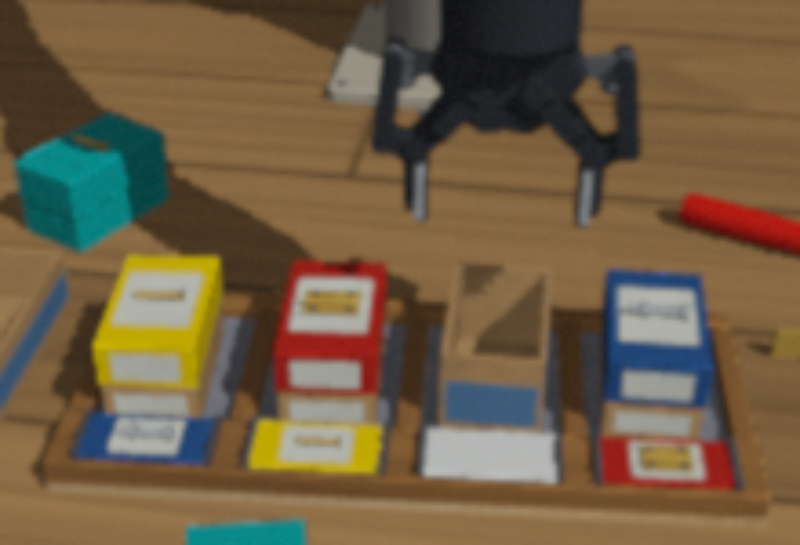

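The fingers straddle the carton with equal margins: tips at (415,215) and (588,220), carton mid at (497,300). I'll descend with the hand slightly closed, grip and lift.

Request:
send_rows(
  series=[
    {"ax": 0, "ay": 0, "az": 0, "dx": -0.15, "dy": -0.1, "dz": 2, "hand": 0.12},
    {"ax": 0, "ay": 0, "az": 0, "dx": -0.15, "dy": -0.1, "dz": 4, "hand": 0.12},
    {"ax": 0, "ay": 0, "az": 0, "dx": -0.15, "dy": -0.1, "dz": 5.5, "hand": 0.12},
    {"ax": 0, "ay": 0, "az": 0, "dx": -0.15, "dy": -0.1, "dz": 6.5, "hand": 0.12},
    {"ax": 0, "ay": 0, "az": 0, "dx": -0.15, "dy": -0.1, "dz": 6.5, "hand": 0.12},
  ],
)

```text
clock: 2.6
eef_pos: [502.3, 83.1, 52.6]
tool_rot: [3.141, -0.001, -3.052]
force: [-0.7, 0.3, 0.6]
width: 75.2
gripper_force: 0.0
```

Request:
send_rows(
  series=[
    {"ax": 0, "ay": 0, "az": 0, "dx": 0, "dy": 0, "dz": 0, "hand": 0.3},
    {"ax": 0, "ay": 0, "az": 0, "dx": 0, "dy": 0, "dz": 0, "hand": 0.4},
    {"ax": 0, "ay": 0, "az": 0, "dx": 0, "dy": 0, "dz": 0, "hand": 0.5},
    {"ax": 0, "ay": 0, "az": 0, "dx": 0, "dy": 0, "dz": 0, "hand": 0.5},
    {"ax": 0, "ay": 0, "az": 0, "dx": 0, "dy": 0, "dz": 0, "hand": 0.5},
    {"ax": 0, "ay": 0, "az": 0, "dx": 0, "dy": 0, "dz": 0, "hand": 0.5},
  ],
)

```text
clock: 3.2
eef_pos: [503.5, 82.8, 54.2]
tool_rot: [3.141, 0.002, -3.053]
force: [-0.9, -0.1, 6.4]
width: 58.1
gripper_force: 64.4
```

```bash
python3 go.py 514.5 -261 140 3.18
```

```text
clock 3.2 pos [503.5  82.8  54.2] rot [ 3.141e+00  2.000e-03 -3.053e+00] w 58.1 F [-0.9 -0.1  6.4] grip 64.4
dx 1.94 dy -34.34 dz -8.58 az 0.050
```

Request:
send_rows(
  series=[
    {"ax": 0, "ay": 0, "az": 0, "dx": 0, "dy": 0, "dz": -1.5, "hand": 0.5},
    {"ax": 0, "ay": 0, "az": 0, "dx": 0, "dy": 0, "dz": -4, "hand": 0.5},
    {"ax": 0, "ay": 0, "az": 0, "dx": 0, "dy": 0, "dz": -7, "hand": 0.5},
    {"ax": 0, "ay": 0, "az": 0, "dx": 0, "dy": 0, "dz": -8.6, "hand": 0.5},
    {"ax": 0, "ay": 0, "az": 0, "dx": 0, "dy": 0, "dz": -8.6, "hand": 0.5},
  ],
)

```text
clock: 3.7
eef_pos: [504.7, 82.4, 141.6]
tool_rot: [3.141, 0.006, -3.054]
force: [1.8, -0.5, -1.1]
width: 58.2
gripper_force: 64.0
```

Request:
send_rows(
  series=[
    {"ax": 0, "ay": 0, "az": 0, "dx": 0.2, "dy": -3, "dz": 0, "hand": 0.5},
    {"ax": 0, "ay": 0, "az": 0, "dx": 0.4, "dy": -7, "dz": 0, "hand": 0.5},
    {"ax": 0, "ay": 0, "az": 0.01, "dx": 0.7, "dy": -11, "dz": 0, "hand": 0.5},
    {"ax": 0, "ay": 0, "az": 0.02, "dx": 1, "dy": -15, "dz": 0, "hand": 0.5},
    {"ax": 0, "ay": 0, "az": 0.03, "dx": 1.2, "dy": -19, "dz": 0, "hand": 0.5},
    {"ax": 0, "ay": 0, "az": 0.04, "dx": 1.4, "dy": -23, "dz": 0, "hand": 0.5},
    {"ax": 0, "ay": 0, "az": 0.05, "dx": 1.6, "dy": -27, "dz": 0, "hand": 0.5},
    {"ax": 0, "ay": 0, "az": 0.05, "dx": 1.8, "dy": -31, "dz": 0, "hand": 0.5},
    {"ax": 0, "ay": 0, "az": 0.05, "dx": 1.9, "dy": -33.5, "dz": 0, "hand": 0.5},
    {"ax": 0, "ay": 0, "az": 0.05, "dx": 1.9, "dy": -34.3, "dz": 0, "hand": 0.5},
  ],
)

```text
clock: 4.7
eef_pos: [512.8, -265.2, 138.0]
tool_rot: [-3.14, -0.001, -3.109]
force: [-0.4, -0.6, -0.8]
width: 58.0
gripper_force: 64.0
```

Request:
send_rows(
  series=[
    {"ax": 0, "ay": 0, "az": 0, "dx": 0, "dy": 0, "dz": 0, "hand": 0.5},
    {"ax": 0, "ay": 0, "az": 0, "dx": 0, "dy": 0, "dz": 0, "hand": 0.5},
  ],
)

```text
clock: 4.9
eef_pos: [514.0, -259.0, 138.4]
tool_rot: [3.14, -0.001, -3.101]
force: [0.6, 0.8, -0.2]
width: 58.4
gripper_force: 64.0
```

```bash
python3 go.py 514.5 -261 52 3.18;  python3 - <<'E'
from cell import *
import cv2,numpy as np
b=get_image('scene')['pixels'][100:250,70:290];a=get_image('top')['pixels'][140:290,300:460]
cv2.imwrite('pics/s2.png',np.hstack([cv2.resize(b,(440,300)),cv2.resize(a,(320,300))])[:,:,::-1])
E
```

```text
clock 4.9 pos [ 514.  -259.   138.4] rot [ 3.140e+00 -1.000e-03 -3.101e+00] w 58.4 F [ 0.6  0.8 -0.2] grip 64.0
dx -0.04 dy -0.20 dz 8.64 az 0.002
```

View pics/s2.png

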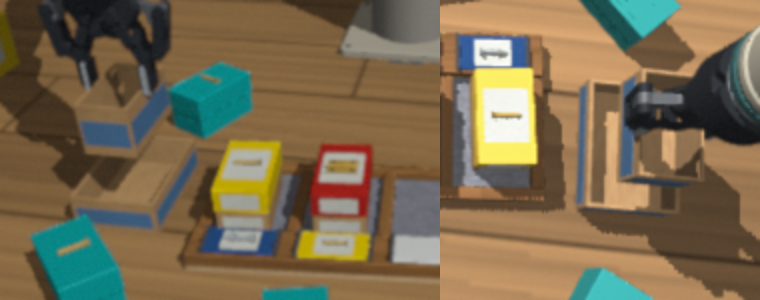

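The carton is held upright and hangs level above the large carton (scene part at (120,110), large carton at (135,185)). I'll lower it in.

Request:
send_rows(
  series=[
    {"ax": 0, "ay": 0, "az": 0, "dx": 0, "dy": -0.2, "dz": 2, "hand": 0.5},
    {"ax": 0, "ay": 0, "az": 0, "dx": 0, "dy": -0.2, "dz": 4, "hand": 0.5},
    {"ax": 0, "ay": 0, "az": 0, "dx": 0, "dy": -0.2, "dz": 6, "hand": 0.5},
    {"ax": 0, "ay": 0, "az": 0, "dx": 0, "dy": -0.2, "dz": 7.2, "hand": 0.5},
    {"ax": 0, "ay": 0, "az": 0, "dx": 0, "dy": -0.2, "dz": 8, "hand": 0.5},
    {"ax": 0, "ay": 0, "az": 0, "dx": 0, "dy": -0.2, "dz": 8.4, "hand": 0.5},
    {"ax": 0, "ay": 0, "az": 0, "dx": 0, "dy": -0.2, "dz": 8.7, "hand": 0.5},
    {"ax": 0, "ay": 0, "az": 0, "dx": 0, "dy": -0.2, "dz": 8.7, "hand": 0.5},
  ],
)

```text
clock: 5.8
eef_pos: [514.3, -263.3, 52.1]
tool_rot: [-3.141, 0.0, -3.103]
force: [-0.1, -0.1, -0.8]
width: 58.2
gripper_force: 64.0
```

```bash
python3 go.py 514.5 -261 50 3.18
```

```text
clock 5.8 pos [ 514.3 -263.3   52.1] rot [-3.141  0.    -3.103] w 58.2 F [-0.1 -0.1 -0.8] grip 64.0
dx -0.03 dy 0.23 dz 0.21 az -0.000
```

Now 2 mm further, open gently and rise.

Request:
send_rows(
  series=[
    {"ax": 0, "ay": 0, "az": 0, "dx": 0, "dy": 0.2, "dz": 0.1, "hand": 0.5},
    {"ax": 0, "ay": 0, "az": 0, "dx": 0, "dy": 0.2, "dz": 0.2, "hand": 0.5},
    {"ax": 0, "ay": 0, "az": 0, "dx": 0, "dy": 0.2, "dz": 0.2, "hand": 0.25},
    {"ax": 0, "ay": 0, "az": 0, "dx": 0, "dy": 0.2, "dz": 0.1, "hand": 0.18},
    {"ax": 0, "ay": 0, "az": 0, "dx": 0, "dy": 0.2, "dz": 0, "hand": 0.12},
    {"ax": 0, "ay": 0, "az": 0, "dx": 0, "dy": 0.2, "dz": 0, "hand": 0.12},
    {"ax": 0, "ay": 0, "az": 0, "dx": 0, "dy": 0.2, "dz": -1, "hand": 0.12},
    {"ax": 0, "ay": 0, "az": 0, "dx": 0, "dy": 0.2, "dz": -3, "hand": 0.12},
    {"ax": 0, "ay": 0, "az": 0, "dx": 0, "dy": 0.2, "dz": -6, "hand": 0.12},
    {"ax": 0, "ay": 0, "az": 0, "dx": 0, "dy": 0.2, "dz": -8, "hand": 0.12},
  ],
)

```text
clock: 6.8
eef_pos: [514.7, -261.5, 134.2]
tool_rot: [-3.141, 0.002, -3.103]
force: [0.5, -0.3, 0.4]
width: 75.3
gripper_force: 0.0
```

```bash
python3 go.py 494 181 130 3.22;  python3 - <<'E'
from cell import *
import cv2,numpy as np
b=get_image('scene')['pixels'][100:250,70:290];a=get_image('top')['pixels'][140:290,300:460]
cv2.imwrite('pics/s3.png',np.hstack([cv2.resize(b,(440,300)),cv2.resize(a,(320,300))])[:,:,::-1])
E
```

```text
clock 6.8 pos [ 514.7 -261.5  134.2] rot [-3.141e+00  2.000e-03 -3.103e+00] w 75.3 F [ 0.5 -0.3  0.4] grip 0.0
dx 0.38 dy 44.30 dz 0.42 az -0.040
```

View pics/s3.png

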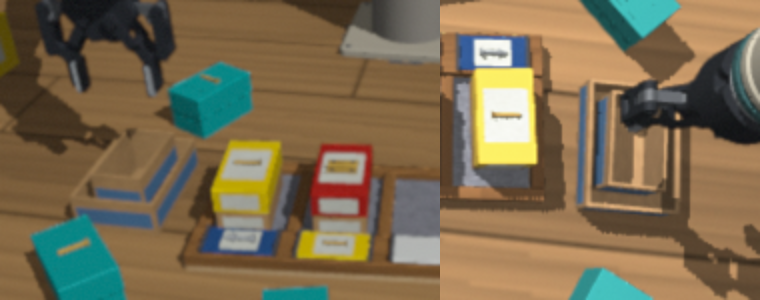

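The small carton stands upright inside the large one (scene part at (135,170), top part at (635,145)). Next is the blue box, which goes to the spare bay.

Request:
send_rows(
  series=[
    {"ax": 0, "ay": 0, "az": 0, "dx": 0, "dy": 4, "dz": 0, "hand": 0.1},
    {"ax": 0, "ay": 0, "az": 0, "dx": 0, "dy": 9, "dz": 0, "hand": 0.1},
    {"ax": 0, "ay": 0, "az": 0, "dx": 0, "dy": 14, "dz": 0, "hand": 0.1},
    {"ax": 0, "ay": 0, "az": -0.01, "dx": 0.1, "dy": 19, "dz": 0, "hand": 0.1},
    {"ax": 0, "ay": 0, "az": -0.02, "dx": 0.2, "dy": 24, "dz": 0, "hand": 0.1},
    {"ax": 0, "ay": 0, "az": -0.03, "dx": 0.3, "dy": 29, "dz": 0, "hand": 0.1},
    {"ax": 0, "ay": 0, "az": -0.04, "dx": 0.4, "dy": 34, "dz": 0, "hand": 0.1},
    {"ax": 0, "ay": 0, "az": -0.04, "dx": 0.4, "dy": 39, "dz": 0, "hand": 0.1},
    {"ax": 0, "ay": 0, "az": -0.04, "dx": 0.4, "dy": 43, "dz": 0, "hand": 0.1},
    {"ax": 0, "ay": 0, "az": -0.04, "dx": 0.4, "dy": 44.3, "dz": 0, "hand": 0.1},
  ],
)

```text
clock: 7.9
eef_pos: [491.9, 187.2, 131.6]
tool_rot: [3.139, -0.0, -3.056]
force: [0.1, 0.2, -0.3]
width: 76.8
gripper_force: 0.0
```

Request:
send_rows(
  series=[
    {"ax": 0, "ay": 0, "az": 0, "dx": 0, "dy": 0, "dz": 0, "hand": 0.1},
    {"ax": 0, "ay": 0, "az": 0, "dx": 0, "dy": 0, "dz": 0, "hand": 0.1},
  ],
)

```text
clock: 8.1
eef_pos: [492.9, 179.3, 131.6]
tool_rot: [-3.14, -0.001, -3.065]
force: [0.3, -0.1, 1.0]
width: 76.6
gripper_force: 0.0
```

```bash
python3 go.py 494 181 30 3.22
```

```text
clock 8.1 pos [492.9 179.3 131.6] rot [-3.140e+00 -1.000e-03 -3.065e+00] w 76.6 F [ 0.3 -0.1  1. ] grip 0.0
dx -0.12 dy 0.16 dz 10.16 az -0.002
```

Request:
send_rows(
  series=[
    {"ax": 0, "ay": 0, "az": 0, "dx": -0.1, "dy": 0.2, "dz": 2.5, "hand": 0.08},
    {"ax": 0, "ay": 0, "az": 0, "dx": -0.1, "dy": 0.2, "dz": 5, "hand": 0.08},
    {"ax": 0, "ay": 0, "az": 0, "dx": -0.1, "dy": 0.2, "dz": 7.5, "hand": 0.08},
    {"ax": 0, "ay": 0, "az": 0, "dx": -0.1, "dy": 0.2, "dz": 9.5, "hand": 0.08},
    {"ax": 0, "ay": 0, "az": 0, "dx": -0.1, "dy": 0.2, "dz": 10.2, "hand": 0.08},
    {"ax": 0, "ay": 0, "az": 0, "dx": -0.1, "dy": 0.2, "dz": 10.2, "hand": 0.08},
    {"ax": 0, "ay": 0, "az": 0, "dx": -0.1, "dy": 0.2, "dz": 10.2, "hand": 0.08},
  ],
)

```text
clock: 8.8
eef_pos: [494.6, 182.4, 30.6]
tool_rot: [-3.141, 0.001, -3.065]
force: [1.2, -0.0, 0.9]
width: 78.6
gripper_force: 0.0
```

Request:
send_rows(
  series=[
    {"ax": 0, "ay": 0, "az": 0, "dx": 0, "dy": 0, "dz": 0, "hand": 0.2},
    {"ax": 0, "ay": 0, "az": 0, "dx": 0, "dy": 0, "dz": 0, "hand": 0.25},
    {"ax": 0, "ay": 0, "az": 0, "dx": 0, "dy": 0, "dz": 0, "hand": 0.35},
    {"ax": 0, "ay": 0, "az": 0, "dx": 0, "dy": 0, "dz": 0, "hand": 0.5},
    {"ax": 0, "ay": 0, "az": 0, "dx": 0, "dy": 0, "dz": 0, "hand": 0.5},
    {"ax": 0, "ay": 0, "az": 0, "dx": 0, "dy": 0, "dz": 0, "hand": 0.5},
  ],
)

```text
clock: 9.4
eef_pos: [494.7, 182.7, 31.2]
tool_rot: [-3.141, 0.002, -3.064]
force: [-1.0, -2.7, 8.0]
width: 58.9
gripper_force: 63.8
```

```bash
python3 go.py 500 85 120 3.23
```

```text
clock 9.4 pos [494.7 182.7  31.2] rot [-3.141e+00  2.000e-03 -3.064e+00] w 58.9 F [-1.  -2.7  8. ] grip 63.8
dx 0.22 dy -9.78 dz -8.88 az -0.011
```

Request:
send_rows(
  series=[
    {"ax": 0, "ay": 0, "az": 0, "dx": 0, "dy": 0, "dz": -1, "hand": 0.5},
    {"ax": 0, "ay": 0, "az": 0, "dx": 0, "dy": 0, "dz": -2.5, "hand": 0.5},
    {"ax": 0, "ay": 0, "az": 0, "dx": 0, "dy": 0, "dz": -3.7, "hand": 0.5},
    {"ax": 0, "ay": 0, "az": 0, "dx": 0, "dy": -1, "dz": -4, "hand": 0.5},
    {"ax": 0, "ay": 0, "az": 0, "dx": 0.1, "dy": -3, "dz": -4, "hand": 0.5},
    {"ax": 0, "ay": 0, "az": 0, "dx": 0.1, "dy": -5.5, "dz": -4, "hand": 0.5},
    {"ax": 0, "ay": 0, "az": 0, "dx": 0.2, "dy": -8, "dz": -4, "hand": 0.5},
    {"ax": 0, "ay": 0, "az": 0, "dx": 0.2, "dy": -9.4, "dz": -4, "hand": 0.5},
    {"ax": 0, "ay": 0, "az": 0, "dx": 0.2, "dy": -9.8, "dz": -4, "hand": 0.5},
    {"ax": 0, "ay": 0, "az": 0, "dx": 0.2, "dy": -9.8, "dz": -4, "hand": 0.5},
  ],
)

```text
clock: 10.4
eef_pos: [499.7, 85.3, 69.8]
tool_rot: [3.141, -0.0, -3.064]
force: [0.1, 0.7, -4.8]
width: 59.4
gripper_force: 66.1
```

```bash
python3 go.py 500 85 31.5 3.23
```

```text
clock 10.4 pos [499.7  85.3  69.8] rot [ 3.141 -0.    -3.064] w 59.4 F [ 0.1  0.7 -4.8] grip 66.1
dx -0.03 dy -0.04 dz 3.83 az -0.011
```

Request:
send_rows(
  series=[
    {"ax": 0, "ay": 0, "az": 0, "dx": 0, "dy": 0, "dz": 1.2, "hand": 0.5},
    {"ax": 0, "ay": 0, "az": 0, "dx": 0, "dy": 0, "dz": 2.4, "hand": 0.5},
    {"ax": 0, "ay": 0, "az": 0, "dx": 0, "dy": 0, "dz": 3.2, "hand": 0.5},
    {"ax": 0, "ay": 0, "az": 0, "dx": 0, "dy": 0, "dz": 3.6, "hand": 0.5},
    {"ax": 0, "ay": 0, "az": 0, "dx": 0, "dy": 0, "dz": 3.8, "hand": 0.5},
    {"ax": 0, "ay": 0, "az": 0, "dx": 0, "dy": 0, "dz": 3.9, "hand": 0.5},
    {"ax": 0, "ay": 0, "az": 0, "dx": 0, "dy": 0, "dz": 3.9, "hand": 0.5},
  ],
)

```text
clock: 11.1
eef_pos: [498.9, 85.8, 31.3]
tool_rot: [3.141, -0.001, -3.063]
force: [-3.7, 2.1, -0.3]
width: 59.5
gripper_force: 66.5
```

Request:
send_rows(
  series=[
    {"ax": 0, "ay": 0, "az": 0, "dx": 0, "dy": 0, "dz": 0, "hand": 0.25},
    {"ax": 0, "ay": 0, "az": 0, "dx": 0, "dy": 0, "dz": 0, "hand": 0.15},
    {"ax": 0, "ay": 0, "az": 0, "dx": 0, "dy": 0, "dz": 0, "hand": 0.08},
    {"ax": 0, "ay": 0, "az": 0, "dx": 0, "dy": 0, "dz": 0, "hand": 0.08},
    {"ax": 0, "ay": 0, "az": 0, "dx": 0, "dy": 0, "dz": -2, "hand": 0.08},
    {"ax": 0, "ay": 0, "az": 0, "dx": 0, "dy": 0, "dz": -5, "hand": 0.08},
    {"ax": 0, "ay": 0, "az": 0, "dx": 0, "dy": 0, "dz": -8.5, "hand": 0.08},
    {"ax": 0, "ay": 0, "az": 0, "dx": 0, "dy": 0, "dz": -10, "hand": 0.08},
    {"ax": 0, "ay": 0, "az": 0, "dx": 0, "dy": 0, "dz": -10, "hand": 0.08},
  ],
)

```text
clock: 12.0
eef_pos: [501.4, 85.7, 133.1]
tool_rot: [3.141, 0.005, -3.064]
force: [-0.1, 0.1, -1.0]
width: 78.6
gripper_force: 0.0
```

```bash
python3 go.py 513 -14 130 3.24
```

```text
clock 12.0 pos [501.4  85.7 133.1] rot [ 3.141  0.005 -3.064] w 78.6 F [-0.1  0.1 -1. ] grip 0.0
dx -0.38 dy -10.03 dz 0.31 az -0.021
```

Request:
send_rows(
  series=[
    {"ax": 0, "ay": 0, "az": -0.01, "dx": -0.1, "dy": -3, "dz": 0, "hand": 0.08},
    {"ax": 0, "ay": 0, "az": -0.02, "dx": -0.3, "dy": -7, "dz": 0, "hand": 0.08},
    {"ax": 0, "ay": 0, "az": -0.02, "dx": -0.4, "dy": -9.5, "dz": 0, "hand": 0.08},
    {"ax": 0, "ay": 0, "az": -0.02, "dx": -0.4, "dy": -10, "dz": 0, "hand": 0.08},
    {"ax": 0, "ay": 0, "az": -0.02, "dx": -0.4, "dy": -10, "dz": 0.5, "hand": 0.08},
    {"ax": 0, "ay": 0, "az": -0.02, "dx": -0.4, "dy": -10, "dz": 0.5, "hand": 0.08},
  ],
)

```text
clock: 12.6
eef_pos: [510.5, -12.4, 124.7]
tool_rot: [3.14, -0.002, -3.042]
force: [-0.2, -0.3, -0.1]
width: 78.7
gripper_force: 0.0
```

```bash
python3 go.py 513 -14 31 3.24;  python3 - <<'E'
from cell import *
import cv2,numpy as np
b=get_image('scene')['pixels'][100:250,150:370]
cv2.imwrite('pics/s4.png',cv2.resize(b,(660,450))[:,:,::-1])
E
```

```text
clock 12.6 pos [510.5 -12.4 124.7] rot [ 3.140e+00 -2.000e-03 -3.042e+00] w 78.7 F [-0.2 -0.3 -0.1] grip 0.0
dx -0.23 dy -0.18 dz 9.37 az 0.001
```

View pics/s4.png

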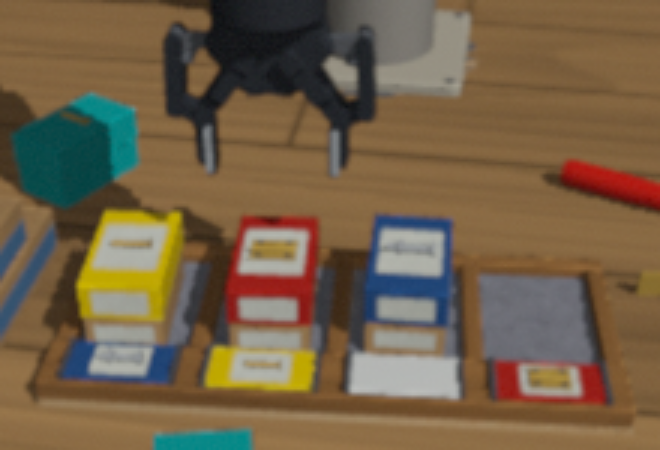

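The blue box stands squarely in the spare bay at (410,285), the red bay is empty, and the gripper is centred over the red box at (272,250). I'll grip the red box.

Request:
send_rows(
  series=[
    {"ax": 0, "ay": 0, "az": 0, "dx": -0.2, "dy": -0.2, "dz": 2.5, "hand": 0.08},
    {"ax": 0, "ay": 0, "az": 0, "dx": -0.2, "dy": -0.2, "dz": 5, "hand": 0.08},
    {"ax": 0, "ay": 0, "az": 0, "dx": -0.2, "dy": -0.2, "dz": 7.5, "hand": 0.08},
    {"ax": 0, "ay": 0, "az": 0, "dx": -0.2, "dy": -0.2, "dz": 9, "hand": 0.08},
    {"ax": 0, "ay": 0, "az": 0, "dx": -0.2, "dy": -0.2, "dz": 9.4, "hand": 0.08},
    {"ax": 0, "ay": 0, "az": 0, "dx": -0.2, "dy": -0.2, "dz": 9.4, "hand": 0.08},
  ],
)

```text
clock: 13.25
eef_pos: [513.3, -14.4, 31.5]
tool_rot: [3.141, -0.001, -3.042]
force: [0.7, 0.7, -1.0]
width: 78.6
gripper_force: 0.0
```

Request:
send_rows(
  series=[
    {"ax": 0, "ay": 0, "az": 0, "dx": 0, "dy": 0, "dz": 0, "hand": 0.2},
    {"ax": 0, "ay": 0, "az": 0, "dx": 0, "dy": 0, "dz": 0, "hand": 0.25},
    {"ax": 0, "ay": 0, "az": 0, "dx": 0, "dy": 0, "dz": 0, "hand": 0.35},
    {"ax": 0, "ay": 0, "az": 0, "dx": 0, "dy": 0, "dz": 0, "hand": 0.5},
    {"ax": 0, "ay": 0, "az": 0, "dx": 0, "dy": 0, "dz": 0, "hand": 0.5},
    {"ax": 0, "ay": 0, "az": 0, "dx": 0, "dy": 0, "dz": 0, "hand": 0.5},
  ],
)

```text
clock: 13.85
eef_pos: [514.4, -14.5, 33.2]
tool_rot: [3.14, 0.002, -3.043]
force: [-0.4, 2.4, 5.1]
width: 59.1
gripper_force: 66.4
```

Request:
send_rows(
  series=[
    {"ax": 0, "ay": 0, "az": 0, "dx": 0, "dy": 0, "dz": -1, "hand": 0.5},
    {"ax": 0, "ay": 0, "az": 0, "dx": 0, "dy": 0, "dz": -3, "hand": 0.5},
    {"ax": 0, "ay": 0, "az": 0, "dx": 0, "dy": 0, "dz": -5, "hand": 0.5},
    {"ax": 0, "ay": 0, "az": 0, "dx": 0, "dy": 0, "dz": -7.5, "hand": 0.5},
    {"ax": 0, "ay": 0, "az": 0, "dx": 0, "dy": 0, "dz": -9.5, "hand": 0.5},
    {"ax": 0, "ay": 0, "az": 0, "dx": 0, "dy": 0, "dz": -10, "hand": 0.5},
    {"ax": 0, "ay": 0, "az": 0, "dx": 0, "dy": 0, "dz": -10, "hand": 0.5},
  ],
)

```text
clock: 14.55
eef_pos: [513.6, -16.0, 132.5]
tool_rot: [-3.141, 0.001, -3.044]
force: [0.1, 0.6, -6.3]
width: 59.2
gripper_force: 67.3
```

```bash
python3 go.py 491 185 130 3.23
```

```text
clock 14.55 pos [513.6 -16.  132.5] rot [-3.141e+00  1.000e-03 -3.044e+00] w 59.2 F [ 0.1  0.6 -6.3] grip 67.3
dx 0.29 dy 20.22 dz 0.25 az 0.009
```

Request:
send_rows(
  series=[
    {"ax": 0, "ay": 0, "az": 0, "dx": 0, "dy": 1.5, "dz": 0, "hand": 0.5},
    {"ax": 0, "ay": 0, "az": 0, "dx": 0.1, "dy": 4, "dz": 0, "hand": 0.5},
    {"ax": 0, "ay": 0, "az": 0, "dx": 0.1, "dy": 7, "dz": 0, "hand": 0.5},
    {"ax": 0, "ay": 0, "az": 0, "dx": 0.2, "dy": 10, "dz": 0, "hand": 0.5},
    {"ax": 0, "ay": 0, "az": 0, "dx": 0.2, "dy": 13, "dz": 0, "hand": 0.5},
    {"ax": 0, "ay": 0, "az": 0, "dx": 0.3, "dy": 16, "dz": 0, "hand": 0.5},
    {"ax": 0, "ay": 0, "az": 0, "dx": 0.3, "dy": 18.5, "dz": 0, "hand": 0.5},
    {"ax": 0, "ay": 0, "az": 0, "dx": 0.3, "dy": 20, "dz": 0, "hand": 0.5},
    {"ax": 0, "ay": 0, "az": 0, "dx": 0.3, "dy": 20.2, "dz": 0, "hand": 0.5},
    {"ax": 0, "ay": 0, "az": 0, "dx": 0.3, "dy": 20.2, "dz": 0, "hand": 0.5},
  ],
)

```text
clock: 15.55
eef_pos: [490.4, 184.0, 131.2]
tool_rot: [-3.14, -0.002, -3.043]
force: [0.6, -1.2, -6.5]
width: 59.1
gripper_force: 67.1
```

```bash
python3 go.py 491 185 33 3.23
```

```text
clock 15.55 pos [490.4 184.  131.2] rot [-3.140e+00 -2.000e-03 -3.043e+00] w 59.1 F [ 0.6 -1.2 -6.5] grip 67.1
dx -0.07 dy 0.09 dz 9.82 az 0.010
```

Request:
send_rows(
  series=[
    {"ax": 0, "ay": 0, "az": 0, "dx": 0, "dy": 0.1, "dz": 2, "hand": 0.5},
    {"ax": 0, "ay": 0, "az": 0, "dx": 0, "dy": 0.1, "dz": 4.5, "hand": 0.5},
    {"ax": 0, "ay": 0, "az": 0, "dx": 0, "dy": 0.1, "dz": 7, "hand": 0.5},
    {"ax": 0, "ay": 0, "az": 0, "dx": 0, "dy": 0.1, "dz": 8.6, "hand": 0.5},
    {"ax": 0, "ay": 0, "az": 0, "dx": 0, "dy": 0.1, "dz": 9.3, "hand": 0.5},
    {"ax": 0, "ay": 0, "az": 0, "dx": 0, "dy": 0.1, "dz": 9.6, "hand": 0.5},
    {"ax": 0, "ay": 0, "az": 0, "dx": 0, "dy": 0.1, "dz": 9.8, "hand": 0.5},
    {"ax": 0, "ay": 0, "az": 0, "dx": 0, "dy": 0.1, "dz": 9.9, "hand": 0.5},
    {"ax": 0, "ay": 0, "az": 0, "dx": 0, "dy": 0.1, "dz": 9.9, "hand": 0.5},
  ],
)

```text
clock: 16.45
eef_pos: [491.2, 186.1, 33.5]
tool_rot: [3.141, 0.001, -3.044]
force: [-0.4, 0.1, -6.1]
width: 59.1
gripper_force: 66.8
```

```bash
python3 go.py 491 185 33 3.23
```

```text
clock 16.45 pos [491.2 186.1  33.5] rot [ 3.141e+00  1.000e-03 -3.044e+00] w 59.1 F [-0.4  0.1 -6.1] grip 66.8
dx 0.03 dy -0.11 dz 0.05 az 0.010
```

Still carrying its weight, so it goes a little lower until contact.

Request:
send_rows(
  series=[
    {"ax": 0, "ay": 0, "az": 0, "dx": 0, "dy": 0, "dz": 0.1, "hand": 0.5},
    {"ax": 0, "ay": 0, "az": 0, "dx": 0, "dy": 0, "dz": 0.2, "hand": 0.5},
    {"ax": 0, "ay": 0, "az": 0, "dx": 0, "dy": 0, "dz": 0.2, "hand": 0.5},
  ],
)

```text
clock: 16.75
eef_pos: [491.2, 186.2, 33.2]
tool_rot: [3.141, 0.002, -3.043]
force: [-3.4, -1.9, 13.0]
width: 59.2
gripper_force: 69.4
```

Request:
send_rows(
  series=[
    {"ax": 0, "ay": 0, "az": 0, "dx": 0, "dy": 0, "dz": 0, "hand": 0.25},
    {"ax": 0, "ay": 0, "az": 0, "dx": 0, "dy": 0, "dz": 0, "hand": 0.15},
    {"ax": 0, "ay": 0, "az": 0, "dx": 0, "dy": 0, "dz": 0, "hand": 0.08},
    {"ax": 0, "ay": 0, "az": 0, "dx": 0, "dy": 0, "dz": 0, "hand": 0.08},
    {"ax": 0, "ay": 0, "az": 0, "dx": 0, "dy": 0, "dz": -2, "hand": 0.08},
    {"ax": 0, "ay": 0, "az": 0, "dx": 0, "dy": 0, "dz": -5, "hand": 0.08},
    {"ax": 0, "ay": 0, "az": 0, "dx": 0, "dy": 0, "dz": -8.5, "hand": 0.08},
    {"ax": 0, "ay": 0, "az": 0, "dx": 0, "dy": 0, "dz": -10, "hand": 0.08},
    {"ax": 0, "ay": 0, "az": 0, "dx": 0, "dy": 0, "dz": -10, "hand": 0.08},
  ],
)

```text
clock: 17.65
eef_pos: [492.3, 186.7, 133.0]
tool_rot: [3.14, 0.005, -3.043]
force: [-0.2, 0.2, -0.9]
width: 79.0
gripper_force: 0.0
```

```bash
python3 go.py 525 -119 130 3.26
```

```text
clock 17.65 pos [492.3 186.7 133. ] rot [ 3.14   0.005 -3.043] w 79.0 F [-0.2  0.2 -0.9] grip 0.0
dx -0.26 dy -30.74 dz 0.30 az -0.020
```

Request:
send_rows(
  series=[
    {"ax": 0, "ay": 0, "az": 0, "dx": 0, "dy": -4, "dz": 0, "hand": 0.06},
    {"ax": 0, "ay": 0, "az": 0, "dx": 0, "dy": -9, "dz": 0, "hand": 0.06},
    {"ax": 0, "ay": 0, "az": -0.01, "dx": -0.1, "dy": -14, "dz": 0, "hand": 0.06},
    {"ax": 0, "ay": 0, "az": -0.02, "dx": -0.2, "dy": -19, "dz": 0, "hand": 0.06},
    {"ax": 0, "ay": 0, "az": -0.02, "dx": -0.3, "dy": -24, "dz": 0, "hand": 0.06},
    {"ax": 0, "ay": 0, "az": -0.02, "dx": -0.3, "dy": -28, "dz": 0, "hand": 0.06},
    {"ax": 0, "ay": 0, "az": -0.02, "dx": -0.3, "dy": -30.5, "dz": 0, "hand": 0.06},
    {"ax": 0, "ay": 0, "az": -0.02, "dx": -0.3, "dy": -30.7, "dz": 0, "hand": 0.06},
    {"ax": 0, "ay": 0, "az": -0.02, "dx": -0.3, "dy": -30.7, "dz": 0, "hand": 0.06},
    {"ax": 0, "ay": 0, "az": -0.02, "dx": -0.3, "dy": -30.7, "dz": 0, "hand": 0.06},
  ],
)

```text
clock: 18.65
eef_pos: [523.4, -117.4, 130.2]
tool_rot: [3.14, -0.001, -3.021]
force: [-0.3, 0.4, -0.1]
width: 80.2
gripper_force: 0.0
```

```bash
python3 go.py 525 -119 31 3.26;  python3 - <<'E'
from cell import *
import cv2,numpy as np
b=get_image('scene')['pixels'][100:250,120:370]
cv2.imwrite('pics/s5.png',cv2.resize(b,(750,450))[:,:,::-1])
E
```

```text
clock 18.65 pos [ 523.4 -117.4  130.2] rot [ 3.140e+00 -1.000e-03 -3.021e+00] w 80.2 F [-0.3  0.4 -0.1] grip 0.0
dx -0.14 dy -0.18 dz 9.92 az 0.002
```

View pics/s5.png

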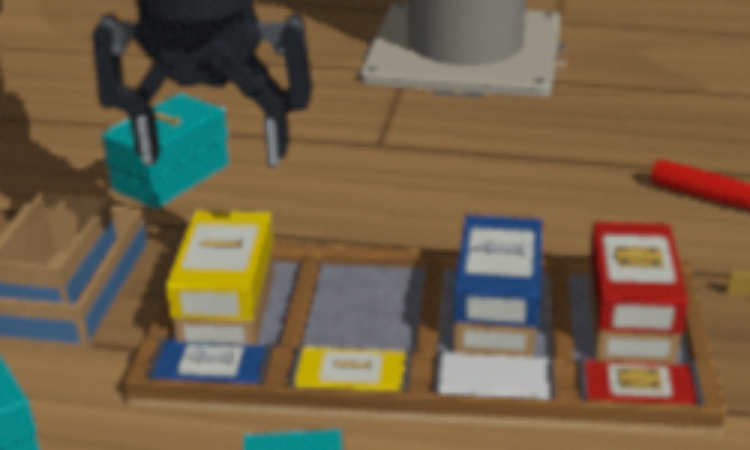

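The red box stands in its bay at (640,290) and the yellow bay is free. The gripper is above the yellow box at (225,265). I'll grip it and carry it to the yellow bay.

Request:
send_rows(
  series=[
    {"ax": 0, "ay": 0, "az": 0, "dx": -0.1, "dy": -0.2, "dz": 2.5, "hand": 0.06},
    {"ax": 0, "ay": 0, "az": 0, "dx": -0.1, "dy": -0.2, "dz": 5, "hand": 0.06},
    {"ax": 0, "ay": 0, "az": 0, "dx": -0.1, "dy": -0.2, "dz": 7.5, "hand": 0.06},
    {"ax": 0, "ay": 0, "az": 0, "dx": -0.1, "dy": -0.2, "dz": 9.4, "hand": 0.06},
    {"ax": 0, "ay": 0, "az": 0, "dx": -0.1, "dy": -0.2, "dz": 9.9, "hand": 0.06},
    {"ax": 0, "ay": 0, "az": 0, "dx": -0.1, "dy": -0.2, "dz": 9.9, "hand": 0.06},
  ],
)

```text
clock: 19.3
eef_pos: [524.7, -119.7, 31.4]
tool_rot: [3.141, -0.001, -3.021]
force: [0.7, 0.4, 0.7]
width: 79.9
gripper_force: 0.0
```

Request:
send_rows(
  series=[
    {"ax": 0, "ay": 0, "az": 0, "dx": 0, "dy": 0, "dz": 0, "hand": 0.2},
    {"ax": 0, "ay": 0, "az": 0, "dx": 0, "dy": 0, "dz": 0, "hand": 0.25},
    {"ax": 0, "ay": 0, "az": 0, "dx": 0, "dy": 0, "dz": 0, "hand": 0.35},
    {"ax": 0, "ay": 0, "az": 0, "dx": 0, "dy": 0, "dz": 0, "hand": 0.5},
    {"ax": 0, "ay": 0, "az": 0, "dx": 0, "dy": 0, "dz": 0, "hand": 0.5},
    {"ax": 0, "ay": 0, "az": 0, "dx": 0, "dy": 0, "dz": 0, "hand": 0.5},
  ],
)

```text
clock: 19.9
eef_pos: [525.8, -120.5, 33.3]
tool_rot: [3.141, 0.002, -3.023]
force: [-1.2, 1.6, 4.9]
width: 59.1
gripper_force: 66.9
```

Request:
send_rows(
  series=[
    {"ax": 0, "ay": 0, "az": 0, "dx": 0, "dy": 0, "dz": -1, "hand": 0.5},
    {"ax": 0, "ay": 0, "az": 0, "dx": 0, "dy": 0, "dz": -2.5, "hand": 0.5},
    {"ax": 0, "ay": 0, "az": 0, "dx": 0, "dy": 0, "dz": -3.7, "hand": 0.5},
    {"ax": 0, "ay": 0, "az": 0, "dx": 0, "dy": 0, "dz": -4, "hand": 0.5},
    {"ax": 0, "ay": 0, "az": 0, "dx": 0, "dy": 0, "dz": -4, "hand": 0.5},
  ],
)

```text
clock: 20.4
eef_pos: [525.3, -121.3, 72.6]
tool_rot: [-3.141, 0.001, -3.024]
force: [-0.7, 0.2, -6.1]
width: 58.8
gripper_force: 66.4
```

```bash
python3 go.py 509 -16 70 3.23
```

```text
clock 20.4 pos [ 525.3 -121.3   72.6] rot [-3.141e+00  1.000e-03 -3.024e+00] w 58.8 F [-0.7  0.2 -6.1] grip 66.4
dx 0.38 dy 10.65 dz 0.26 az 0.029
```

Request:
send_rows(
  series=[
    {"ax": 0, "ay": 0, "az": 0, "dx": 0.1, "dy": 1, "dz": 0, "hand": 0.5},
    {"ax": 0, "ay": 0, "az": 0.01, "dx": 0.2, "dy": 3, "dz": 0, "hand": 0.5},
    {"ax": 0, "ay": 0, "az": 0.02, "dx": 0.3, "dy": 5.5, "dz": 0, "hand": 0.5},
    {"ax": 0, "ay": 0, "az": 0.03, "dx": 0.4, "dy": 8, "dz": 0, "hand": 0.5},
    {"ax": 0, "ay": 0, "az": 0.03, "dx": 0.4, "dy": 10, "dz": 0, "hand": 0.5},
    {"ax": 0, "ay": 0, "az": 0.03, "dx": 0.4, "dy": 10.6, "dz": 0, "hand": 0.5},
    {"ax": 0, "ay": 0, "az": 0.03, "dx": 0.4, "dy": 10.6, "dz": 0, "hand": 0.5},
  ],
)

```text
clock: 21.1
eef_pos: [508.0, -14.6, 71.5]
tool_rot: [3.141, -0.001, -3.051]
force: [-0.5, -0.8, -4.8]
width: 58.8
gripper_force: 66.5
```

```bash
python3 go.py 509 -16 32 3.23
```

```text
clock 21.1 pos [508.  -14.6  71.5] rot [ 3.141e+00 -1.000e-03 -3.051e+00] w 58.8 F [-0.5 -0.8 -4.8] grip 66.5
dx -0.09 dy -0.14 dz 3.95 az 0.003
```

Request:
send_rows(
  series=[
    {"ax": 0, "ay": 0, "az": 0, "dx": -0.1, "dy": -0.1, "dz": 1.2, "hand": 0.5},
    {"ax": 0, "ay": 0, "az": 0, "dx": -0.1, "dy": -0.1, "dz": 2.4, "hand": 0.5},
    {"ax": 0, "ay": 0, "az": 0, "dx": -0.1, "dy": -0.1, "dz": 3.2, "hand": 0.5},
    {"ax": 0, "ay": 0, "az": 0, "dx": -0.1, "dy": -0.1, "dz": 3.6, "hand": 0.5},
    {"ax": 0, "ay": 0, "az": 0, "dx": -0.1, "dy": -0.1, "dz": 3.8, "hand": 0.5},
    {"ax": 0, "ay": 0, "az": 0, "dx": -0.1, "dy": -0.1, "dz": 3.9, "hand": 0.5},
    {"ax": 0, "ay": 0, "az": 0, "dx": -0.1, "dy": -0.1, "dz": 4, "hand": 0.5},
    {"ax": 0, "ay": 0, "az": 0, "dx": -0.1, "dy": -0.1, "dz": 4, "hand": 0.5},
  ],
)

```text
clock: 21.9
eef_pos: [508.8, -17.7, 33.3]
tool_rot: [-3.141, -0.001, -3.054]
force: [-4.8, -1.3, 9.8]
width: 59.6
gripper_force: 68.2
```

Contact with the floor. I'll release it and go for the blue box at (499.5, 85.5).

Request:
send_rows(
  series=[
    {"ax": 0, "ay": 0, "az": 0, "dx": 0, "dy": 0, "dz": 0, "hand": 0.25},
    {"ax": 0, "ay": 0, "az": 0, "dx": 0, "dy": 0, "dz": 0, "hand": 0.15},
    {"ax": 0, "ay": 0, "az": 0, "dx": 0, "dy": 0, "dz": 0, "hand": 0.08},
    {"ax": 0, "ay": 0, "az": 0, "dx": 0, "dy": 0, "dz": 0, "hand": 0.08},
    {"ax": 0, "ay": 0, "az": 0, "dx": 0, "dy": 0, "dz": -2, "hand": 0.08},
    {"ax": 0, "ay": 0, "az": 0, "dx": 0, "dy": 0, "dz": -5, "hand": 0.08},
    {"ax": 0, "ay": 0, "az": 0, "dx": 0, "dy": 0, "dz": -8.5, "hand": 0.08},
    {"ax": 0, "ay": 0, "az": 0, "dx": 0, "dy": 0, "dz": -10, "hand": 0.08},
    {"ax": 0, "ay": 0, "az": 0, "dx": 0, "dy": 0, "dz": -10, "hand": 0.08},
  ],
)

```text
clock: 22.8
eef_pos: [511.4, -17.2, 134.1]
tool_rot: [-3.141, 0.005, -3.054]
force: [0.4, 0.6, -0.4]
width: 78.2
gripper_force: 0.0
```

```bash
python3 go.py 499.5 85.5 130 3.22
```

```text
clock 22.8 pos [511.4 -17.2 134.1] rot [-3.141  0.005 -3.054] w 78.2 F [ 0.4  0.6 -0.4] grip 0.0
dx 0.29 dy 10.33 dz 0.41 az 0.010
```

Request:
send_rows(
  series=[
    {"ax": 0, "ay": 0, "az": 0, "dx": 0.1, "dy": 3, "dz": 0, "hand": 0.06},
    {"ax": 0, "ay": 0, "az": 0.01, "dx": 0.2, "dy": 7, "dz": 0, "hand": 0.06},
    {"ax": 0, "ay": 0, "az": 0.01, "dx": 0.3, "dy": 9.7, "dz": 0, "hand": 0.06},
    {"ax": 0, "ay": 0, "az": 0.01, "dx": 0.3, "dy": 10.3, "dz": 0, "hand": 0.06},
    {"ax": 0, "ay": 0, "az": 0.01, "dx": 0.3, "dy": 10.3, "dz": 0, "hand": 0.06},
    {"ax": 0, "ay": 0, "az": 0.01, "dx": 0.3, "dy": 10.3, "dz": 0, "hand": 0.06},
  ],
)

```text
clock: 23.4
eef_pos: [497.4, 83.7, 131.3]
tool_rot: [-3.14, -0.001, -3.065]
force: [-0.4, 0.8, -0.4]
width: 80.2
gripper_force: 0.0
```

```bash
python3 go.py 499.5 85.5 31 3.22
```

```text
clock 23.4 pos [497.4  83.7 131.3] rot [-3.140e+00 -1.000e-03 -3.065e+00] w 80.2 F [-0.4  0.8 -0.4] grip 0.0
dx -0.22 dy 0.17 dz 10.03 az -0.002
```

Request:
send_rows(
  series=[
    {"ax": 0, "ay": 0, "az": 0, "dx": -0.2, "dy": 0.1, "dz": 2.5, "hand": 0.06},
    {"ax": 0, "ay": 0, "az": 0, "dx": -0.2, "dy": 0.1, "dz": 5, "hand": 0.06},
    {"ax": 0, "ay": 0, "az": 0, "dx": -0.2, "dy": 0.1, "dz": 7.5, "hand": 0.06},
    {"ax": 0, "ay": 0, "az": 0, "dx": -0.2, "dy": 0.1, "dz": 9.4, "hand": 0.06},
    {"ax": 0, "ay": 0, "az": 0, "dx": -0.2, "dy": 0.1, "dz": 10, "hand": 0.06},
    {"ax": 0, "ay": 0, "az": 0, "dx": -0.2, "dy": 0.1, "dz": 10, "hand": 0.06},
  ],
)

```text
clock: 24.0
eef_pos: [499.1, 84.8, 31.2]
tool_rot: [-3.141, -0.002, -3.065]
force: [-0.5, 0.0, -0.1]
width: 80.3
gripper_force: 0.0
```

Request:
send_rows(
  series=[
    {"ax": 0, "ay": 0, "az": 0, "dx": 0, "dy": 0, "dz": 0, "hand": 0.2},
    {"ax": 0, "ay": 0, "az": 0, "dx": 0, "dy": 0, "dz": 0, "hand": 0.25},
    {"ax": 0, "ay": 0, "az": 0, "dx": 0, "dy": 0, "dz": 0, "hand": 0.35},
    {"ax": 0, "ay": 0, "az": 0, "dx": 0, "dy": 0, "dz": 0, "hand": 0.5},
    {"ax": 0, "ay": 0, "az": 0, "dx": 0, "dy": 0, "dz": 0, "hand": 0.5},
    {"ax": 0, "ay": 0, "az": 0, "dx": 0, "dy": 0, "dz": 0, "hand": 0.5},
  ],
)

```text
clock: 24.6
eef_pos: [500.3, 86.1, 33.2]
tool_rot: [-3.142, 0.002, -3.064]
force: [-0.9, -1.0, 5.5]
width: 59.4
gripper_force: 64.4
```

Request:
send_rows(
  series=[
    {"ax": 0, "ay": 0, "az": 0, "dx": 0, "dy": 0, "dz": -1, "hand": 0.5},
    {"ax": 0, "ay": 0, "az": 0, "dx": 0, "dy": 0, "dz": -3, "hand": 0.5},
    {"ax": 0, "ay": 0, "az": 0, "dx": 0, "dy": 0, "dz": -5, "hand": 0.5},
    {"ax": 0, "ay": 0, "az": 0, "dx": 0, "dy": 0, "dz": -7.5, "hand": 0.5},
    {"ax": 0, "ay": 0, "az": 0, "dx": 0, "dy": 0, "dz": -9.5, "hand": 0.5},
    {"ax": 0, "ay": 0, "az": 0, "dx": 0, "dy": 0, "dz": -10, "hand": 0.5},
    {"ax": 0, "ay": 0, "az": 0, "dx": 0, "dy": 0, "dz": -10, "hand": 0.5},
  ],
)

```text
clock: 25.3
eef_pos: [499.7, 86.4, 132.7]
tool_rot: [3.141, 0.002, -3.063]
force: [0.1, 0.1, -5.1]
width: 59.6
gripper_force: 66.2
```

```bash
python3 go.py 517.5 -116.5 130 3.23
```

```text
clock 25.3 pos [499.7  86.4 132.7] rot [ 3.141e+00  2.000e-03 -3.063e+00] w 59.6 F [ 0.1  0.1 -5.1] grip 66.2
dx -0.19 dy -20.37 dz 0.27 az -0.010
```

Request:
send_rows(
  series=[
    {"ax": 0, "ay": 0, "az": 0, "dx": 0, "dy": -1.5, "dz": 0, "hand": 0.5},
    {"ax": 0, "ay": 0, "az": 0, "dx": -0.1, "dy": -4, "dz": 0, "hand": 0.5},
    {"ax": 0, "ay": 0, "az": 0, "dx": -0.1, "dy": -7, "dz": 0, "hand": 0.5},
    {"ax": 0, "ay": 0, "az": 0, "dx": -0.2, "dy": -10, "dz": 0, "hand": 0.5},
    {"ax": 0, "ay": 0, "az": -0.01, "dx": -0.2, "dy": -13, "dz": 0, "hand": 0.5},
    {"ax": 0, "ay": 0, "az": -0.01, "dx": -0.2, "dy": -16, "dz": 0, "hand": 0.5},
    {"ax": 0, "ay": 0, "az": -0.01, "dx": -0.2, "dy": -18.5, "dz": 0, "hand": 0.5},
    {"ax": 0, "ay": 0, "az": -0.01, "dx": -0.2, "dy": -20.1, "dz": 0, "hand": 0.5},
    {"ax": 0, "ay": 0, "az": -0.01, "dx": -0.2, "dy": -20.4, "dz": 0, "hand": 0.5},
    {"ax": 0, "ay": 0, "az": -0.01, "dx": -0.2, "dy": -20.4, "dz": 0, "hand": 0.5},
  ],
)

```text
clock: 26.3
eef_pos: [516.5, -116.7, 130.9]
tool_rot: [3.141, -0.002, -3.054]
force: [-0.5, 0.5, -4.0]
width: 59.3
gripper_force: 66.1
```

```bash
python3 go.py 517.5 -116.5 33 3.23
```

```text
clock 26.3 pos [ 516.5 -116.7  130.9] rot [ 3.141e+00 -2.000e-03 -3.054e+00] w 59.3 F [-0.5  0.5 -4. ] grip 66.1
dx -0.10 dy 0.01 dz 9.79 az -0.001
```

Request:
send_rows(
  series=[
    {"ax": 0, "ay": 0, "az": 0, "dx": -0.1, "dy": 0, "dz": 2, "hand": 0.5},
    {"ax": 0, "ay": 0, "az": 0, "dx": -0.1, "dy": 0, "dz": 4.5, "hand": 0.5},
    {"ax": 0, "ay": 0, "az": 0, "dx": -0.1, "dy": 0, "dz": 7, "hand": 0.5},
    {"ax": 0, "ay": 0, "az": 0, "dx": -0.1, "dy": 0, "dz": 8.6, "hand": 0.5},
    {"ax": 0, "ay": 0, "az": 0, "dx": -0.1, "dy": 0, "dz": 9.3, "hand": 0.5},
    {"ax": 0, "ay": 0, "az": 0, "dx": -0.1, "dy": 0, "dz": 9.6, "hand": 0.5},
    {"ax": 0, "ay": 0, "az": 0, "dx": -0.1, "dy": 0, "dz": 9.8, "hand": 0.5},
    {"ax": 0, "ay": 0, "az": 0, "dx": -0.1, "dy": 0, "dz": 9.9, "hand": 0.5},
    {"ax": 0, "ay": 0, "az": 0, "dx": -0.1, "dy": 0, "dz": 10, "hand": 0.5},
    {"ax": 0, "ay": 0, "az": 0, "dx": -0.1, "dy": 0, "dz": 10, "hand": 0.5},
  ],
)

```text
clock: 27.3
eef_pos: [519.1, -116.6, 33.3]
tool_rot: [-3.141, 0.002, -3.053]
force: [-1.5, 0.3, 4.0]
width: 59.5
gripper_force: 66.8
```

Contact. I'll release, rise and draw back towards +y so the cameras have a clear view.

Request:
send_rows(
  series=[
    {"ax": 0, "ay": 0, "az": 0, "dx": 0, "dy": 0, "dz": 0, "hand": 0.25},
    {"ax": 0, "ay": 0, "az": 0, "dx": 0, "dy": 0, "dz": 0, "hand": 0.15},
    {"ax": 0, "ay": 0, "az": 0, "dx": 0, "dy": 0, "dz": 0, "hand": 0.08},
    {"ax": 0, "ay": 0, "az": 0, "dx": 0, "dy": 0, "dz": 0, "hand": 0.08},
    {"ax": 0, "ay": 0, "az": 0, "dx": 0, "dy": 0, "dz": -2, "hand": 0.08},
    {"ax": 0, "ay": 0, "az": 0, "dx": 0, "dy": 0, "dz": -5, "hand": 0.08},
    {"ax": 0, "ay": 0, "az": 0, "dx": 0, "dy": 0, "dz": -9, "hand": 0.08},
    {"ax": 0, "ay": 0, "az": 0, "dx": 0, "dy": 0, "dz": -13, "hand": 0.08},
    {"ax": 0, "ay": 0, "az": 0, "dx": 0, "dy": 0, "dz": -17, "hand": 0.08},
    {"ax": 0, "ay": 0, "az": 0, "dx": 0, "dy": 0, "dz": -19, "hand": 0.08},
  ],
)

```text
clock: 28.3
eef_pos: [519.9, -117.1, 225.4]
tool_rot: [-3.14, 0.005, -3.054]
force: [1.1, -0.2, 0.1]
width: 78.6
gripper_force: 0.0
```

Request:
send_rows(
  series=[
    {"ax": 0, "ay": 0, "az": 0, "dx": 0, "dy": 4, "dz": 0, "hand": 0.08},
    {"ax": 0, "ay": 0, "az": 0, "dx": 0, "dy": 9, "dz": 0, "hand": 0.08},
    {"ax": 0, "ay": 0, "az": 0, "dx": 0, "dy": 14, "dz": 0, "hand": 0.08},
    {"ax": 0, "ay": 0, "az": 0, "dx": 0, "dy": 19, "dz": 0, "hand": 0.08},
    {"ax": 0, "ay": 0, "az": 0, "dx": 0, "dy": 24, "dz": 0, "hand": 0.08},
    {"ax": 0, "ay": 0, "az": 0, "dx": 0, "dy": 29, "dz": 0, "hand": 0.08},
    {"ax": 0, "ay": 0, "az": 0, "dx": 0, "dy": 34, "dz": 0, "hand": 0.08},
    {"ax": 0, "ay": 0, "az": 0, "dx": 0, "dy": 39, "dz": 0, "hand": 0.08},
    {"ax": 0, "ay": 0, "az": 0, "dx": 0, "dy": 44, "dz": 0, "hand": 0.08},
    {"ax": 0, "ay": 0, "az": 0, "dx": 0, "dy": 49, "dz": 0, "hand": 0.08},
  ],
)

```text
clock: 29.3
eef_pos: [474.8, 373.1, 221.8]
tool_rot: [-3.141, 0.0, -3.053]
force: [0.3, 0.6, -0.2]
width: 78.4
gripper_force: 0.0
```

Request:
send_rows(
  series=[
    {"ax": 0, "ay": 0, "az": 0, "dx": 0, "dy": 3, "dz": 0, "hand": 0.08},
    {"ax": 0, "ay": 0, "az": 0, "dx": 0, "dy": 5, "dz": 0, "hand": 0.08},
    {"ax": 0, "ay": 0, "az": 0, "dx": 0, "dy": 5, "dz": 0, "hand": 0.08},
    {"ax": 0, "ay": 0, "az": 0, "dx": 0, "dy": 5, "dz": 0, "hand": 0.08},
  ],
)

```text
clock: 29.7
eef_pos: [470.8, 420.1, 221.5]
tool_rot: [-3.14, -0.001, -3.053]
force: [-0.4, -0.5, -0.2]
width: 78.6
gripper_force: 0.0
```

```bash
python3 - <<'E'
from cell import *
import cv2,numpy as np
a=get_image('top')['pixels'][130:260,80:430];b=get_image('scene')['pixels'][150:250,95:435]
cv2.imwrite('pics/s6.png',np.vstack([cv2.resize(a,(800,297)),cv2.resize(b,(800,235))])[:,:,::-1])
E
```

```text
(no output)
```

View pics/s6.png

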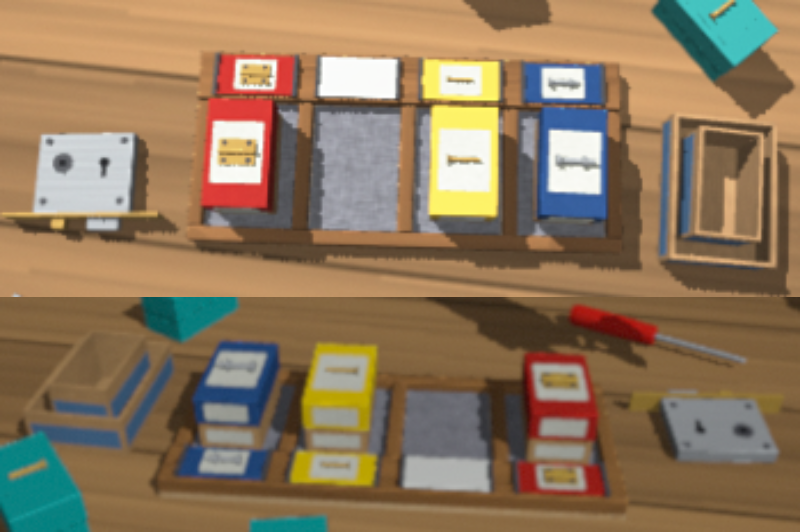

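Each box stands in the bay of its own colour: red at (240,150), yellow at (465,160), blue at (573,162). The spare bay is empty, the small carton stands inside the large one at (720,185), and the lock lies where it was.

```bash
python3 -c "from cell import *; print(finish_job())"
```

```text
the job is handed in; nothing more can be done
None
```

I handed the job in at about 30 s of the 136 s allowed: the final pictures show each box upright in the bay of its lid colour, the small carton standing inside the large one, the spare bay empty and the lock where it lay.

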